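# Clear the cup and push the coffee machine's drip tray home

## Task

The coffee machine's drip tray has been emptied, but a cup was left under the spouts where the tray goes. First set the cup down upright, gently and wholly inside the rim of the dark plate that lies on its own at the front left of the worktop; then slide the drip tray, grid up and far edge first, into the bay under the machine until its catch has snapped and it is fully home. Let go of everything, do not tip the cup, and leave the other things on the worktop where they are.

Things in the scene. Friction and masses are not known exactly. Their poses are not given: they have to be found in the camera images.
- cup_mid (a point): White ceramic cup, no handle: 60 mm across at the rim, 57 mm at 14 mm up, 42 mm at the foot, 65 mm high, wall 3.5 mm, about 180 g, +z up out of its mouth. This point is its centre, half-way up. At the start it stands on the worktop under the machine's head, 14 to 22 mm behind the head's front edge.
- plate_top (a point): Dark stoneware plate with pale rim, 276 mm across, 14 mm high, 0.78 kg, lying loose and alone on the worktop at the robot's left (the stacked plates under the ovens are others). This point is the middle of its flat top, 14 mm over the worktop; z is up.
- tray_tab (a point): Loose drip tray, black with steel grid, 140 mm deep (x), 150 wide (y), 26 high, about 250 g, flat on the worktop, grid up. This point is in its steel pull tab (22 mm wide in y, 16 to 32 mm over the worktop, sticking out 41 mm at the front, -x): 26 mm before the tray's front wall, 24 mm up. +x points to the tray's far edge, which enters the bay first; the tray's middle is 96 mm along +x.
- tray_dock (a point): Fixed point of the machine: where tray_tab lies when the tray is fully home, the tray's axes then along these: +x runs into the bay (away from the robot), z up. 24 mm over the worktop, 81 mm before the bay's mouth, 25 mm behind the head's front edge. Fully home, the tray's far edge is within 1 mm of a rigid back stop.
- bay_mouth (a point): Fixed point on the worktop, middle of the mouth of the tray bay low in the machine's column. Bay: 155 mm wide between cheeks with rounded (8 mm) corners, 34 mm high, 86 mm deep to the back stop; its floor is the worktop. +x runs into it, z up.
- head_edge (a point): Fixed point of the black coffee machine (206 mm wide, 315 mm high): middle of the lower front edge of its head, which overhangs 106 mm from the bay's mouth towards the robot, full width, underside 150 mm over the worktop. Two steel spouts hang from it down to 122 mm over the worktop, 34 mm behind this edge, 17 mm either side of the middle. +x runs into the machine.
- catch (a joint): Spring roller catch in the bay's roof near its far end; its height in m: 0 = down (at rest, and again when the tray is home), about 0.0045 while the tray's far wall passes under it in the last 20 mm of the way; then it drops behind that wall. Getting past it takes about 5 N along the bay, up to 20 N if the tab is also borne down on.
- salt_shaker: Steel salt shaker, 68 mm across, 103 mm high, right of the machine; origin at its underside. Leave alone.
- sauce_bottle: Small dark sauce bottle with green cap, 39 mm across, 142 mm high, right of the machine; origin at its underside. Leave alone.
- bench_timer: White kitchen timer lying flat, 79 x 81 x 19 mm, on the worktop right of the machine near the front; origin at its underside. Leave alone.
- squeeze_chilli: Red squeeze bottle, 59 mm across, 200 mm high, at the far left behind the lone plate; origin at its underside. Leave alone.
Things that resemble listed ones, but are neither listed nor needed, are in the scene too. Leave any blue or orange look-alike of the part that bears cup_mid alone.

How it is judged:
By the outcome, as a careful person would: the job done as asked, in the order asked, and still so for the second after the job is handed in, with the robot touching nothing.
It also fails if it takes over 72 s, if anything falls off the work surface, if the arm or the gripper's body presses on something with over 40 N, if the wrist force passes 120 N, or if a joint passes its speed limit or range.

## Robot

A 6-joint arm with a two-finger parallel gripper is mounted at the origin on a cart in front of the work surface, level with it; the furniture and walls round the work are solid. World frame = base frame: x ahead of the robot, y to its left, z up, the work surface at z = 0. Lengths are in m, angles in rad, forces in N, time in s.
With the tool pointing down it reaches from about 0.35 to 0.85 m from the base axis. Payload 8.1 kg.
Tool frame: the origin (TCP) lies at the very end of the fingers, on their centre line; the grasp point (between the pads) lies 19 mm behind it; z points along the fingers, y is the line along which they close (so a half turn about z gives the same grasp; the last joint's range is limited). The gripper opens to 85 mm and grips with 20 to 120 N. Pads are 22 mm wide; open, the fingers measure 114 mm over their backs; the gripper's body (76 mm by 85 mm) begins 54 mm behind the grasp point. The pads swing forward as they close: fully open they stand 13 mm farther back than shut.
Start: joints at [-1.244, 0.13, 1.488, -0, 1.523, -0.085], TCP at [0.24, -0.55, 0.231] pointing down, gripper open.
Joint ranges: [-2.96, 2.96], [-0.89, 2.26], [0.02, 2.5], [-1.34, 4.48], [0, 2.73], [-2.66, 2.66]. Speed limits (rad/s): [2.39, 2.39, 2.79, 3.14, 3.14, 3.14].

## Interface

Orientations are given as a unit quaternion [x, y, z, w].
In Python, from cell import get_obs, vision, close_job, finder gives the robot as it stands. The module is installed in compiled form; this text tells all that it offers.
- The arm moves only by the shell command python3 -m jog 'ROWS'. ROWS is a JSON object of lists of equal length, an entry for each row: "travel": the shift along the tool's x, y, z in m, a list of three; "rot": the turn, a rotation vector about the tool's x, y, z in rad, a list of three; "fingers": the opening, from 0 (shut) to 1 (fully open). In form: {"travel": [[x, y, z], ...], "rot": [[ax, ay, az], ...], "fingers": [fingers, ...]}. A call has 1 to 10 rows; each row shifts and turns the commanded pose from where the row before left it, along the tool's axes as they then stand; what a row does not reach is not made up. A row lasts 1/12 s, in which the tool goes at most 41.7 mm and 7.16 degrees, less where a joint would pass 70% of its speed; a pose out of reach is approached as far as the arm can. A call with a gripper value outside its range is refused whole. The fingers move at their own pace and stop on an object; the grip force is fixed at half the most. Time passes only in rows, so rows that do not move let the fingers close. It gives the time, the measured TCP pose, the force, the opening and the grip force at its end, in the units of the state.
- get_obs(): the state, without advancing time (a new reading comes with each control period).
- vision.camera(name): name is "scene" or "top"; returns a dict with "image" (480x640x3 uint8, blue, green, red), "camera_matrix" (3x3 intrinsics, pixels), "distortion" ([k1, k2, p1, p2, k3] as OpenCV has them; the pictures are not rectified), "eye" and "attitude" of the camera in the world. Camera axes: x right, y up, looking along -z (the intrinsics and any distortion apply to the point x, -y, -z); pixel columns grow to the right and rows downward; lengths in m; the calibration is good to about 2 mm. A picture is of the moment at which its call begins. There is no depth.
- close_job(): hands the job in; it is judged then, once.
Trained networks look in a picture, given as the dict that the camera call returned (one of the last four; its "shot" number tells which), for a name from the list of things; names that differ only in an ending like _2 or _b are one class to them, and where a whole thing is asked for, a point or a joint stands for the part that bears it (a point fixed in the world has none). Each returns a list of dicts, best first, with "score" (0 to 1); they miss things now and then, are a little off and sometimes report something else, mostly with a low value. They report only what shows in the picture. A call takes as long as a camera call. They do not tell look-alikes from the thing itself.
- finder.spot_in(picture, query): "bbox" ([left, top, right, bottom] as shares, 0 to 1, of the picture: columns of its width, rows of its height, round what is visible of it).
- finder.masks_of(picture, query): "region" (480x640 bool, what is visible of it) and "bbox" ([left, top, right, bottom] as shares, 0 to 1, of the picture: columns of its width, rows of its height, round what is visible of it).
The state is a dict: "t": time; "joint_pos": joint angles; "qd": joint speeds; "joint_torque": joint torques, N m; "tool_pos": TCP position; "orientation": TCP orientation; "contact_force": force on the tool from outside, world axes, zero at the start; "torque": the same for the moment, N m; "opening": finger opening in m; "grip_force": force on a finger pad.
Only numpy, scipy, OpenCV 4.12 (cv2) and the standard library are available. Lean on these libraries where they do the work, as an engineer would, in place of code of your own. Each camera call takes 0.05 s, during which the arm holds its last target. There are 200 camera calls.

## Working session

There is one attempt and no reset: what is moved stays moved. The work goes in short steps, Python scripts to look and compute and a shell command to move; the robot and the scene stay as the last step left them, time stands still between calls to the robot, and variables do not carry over. Pictures are saved under pics/ and viewed, at most 10 in all, crops included, and the job is handed in when it is done.

```bash
mkdir -p pics
cat > h.py <<'E'
import numpy as np, cv2
from scipy.spatial.transform import Rotation as R
from cell import get_obs, vision, close_job, finder
def cam(n):
    c=vision.camera(n); c['K']=np.array(c['camera_matrix'],float); c['D']=np.array(c['distortion'],float)
    a=np.array(c['attitude'],float); c['R']=a if a.shape==(3,3) else R.from_quat(a).as_matrix()
    c['e']=np.array(c['eye'],float); return c
F=np.diag([1,-1,-1.])
def ray(c,uv):
    p=cv2.undistortPoints(np.array(uv,float).reshape(-1,1,2),c['K'],c['D']).reshape(-1,2)
    return (c['R']@F@np.c_[p,np.ones(len(p))].T).T
def onz(c,uv,z):
    d=ray(c,uv); return c['e']+d*((z-c['e'][2])/d[:,2])[:,None]
def proj(c,P):
    Rw=(c['R']@F).T
    return cv2.projectPoints(np.array(P,float).reshape(-1,1,3),cv2.Rodrigues(Rw)[0],-Rw@c['e'],c['K'],c['D'])[0].reshape(-1,2)
E
python3 - <<'E'
from h import *
print(get_obs()['t'])
for n in('scene','top'):
    c=cam(n);cv2.imwrite(f'pics/{n}0.png',c['image']);print(n,c['e'],c['R'].round(3).tolist(),c['K'][0,0],c['D'])
    for q in('cup_mid','plate_top','tray_tab','bay_mouth','head_edge','catch','bench_timer'):
        try:
            for r in finder.spot_in(c,q)[:4]:print(q,round(r['score'],2),(np.array(r['bbox'])*[640,480,640,480]).round(1))
        except Exception as e:print(q,e)
E
```

```text
0.0
scene [-0.16860914  1.02937228  1.40872175] [[-0.83, 0.394, -0.395], [-0.558, -0.59, 0.584], [-0.003, 0.705, 0.71]] 610.208526388303 [-0.0614481  0.         0.         0.         0.       ]
cup_mid 0.77 [376.3 244.8 399.2 267.6]
cup_mid 0.65 [363.2 276.8 386.6 298.8]
cup_mid 0.64 [341.3 207.9 359.7 230. ]
plate_top 0.59 [229.2 317.9 330.8 404.3]
tray_tab 0.68 [289.  250.9 353.7 305.3]
bay_mouth 0.78 [269.6 134.4 373.7 231.8]
head_edge 0.7 [268.6 129.4 376.  231.3]
head_edge 0.4 [400.1 210.2 420.3 229.2]
bench_timer 0.69 [400.8 211.5 422.4 226.6]
bench_timer 0.35 [267.6 135.5 372.  232.3]
top [-0.17491352 -0.21561221  1.42155431] [[0.196, 0.84, -0.506], [-0.981, 0.167, -0.104], [-0.003, 0.517, 0.856]] 568.94431723032 [-0.17323645  0.          0.          0.          0.        ]
cup_mid 0.93 [375.7 259.6 398.2 283.9]
cup_mid 0.36 [346.5 184.5 444.9 265.2]
plate_top 0.63 [132.8 241.9 189.4 327.1]
tray_tab 0.97 [258.3 251.3 328.5 302.9]
head_edge 0.72 [346.1 185.  441.7 269. ]
head_edge 0.68 [455.9 258.2 486.8 293.6]
```

Run:
```python
import cv2,numpy as np
a=cv2.imread('pics/scene0.png')[120:420,210:450];b=cv2.imread('pics/top0.png')[170:350,120:500]
cv2.imwrite('pics/sc.png',cv2.resize(a,(480,600),interpolation=3));cv2.imwrite('pics/tp.png',cv2.resize(b,(760,360),interpolation=3))
```

```text
(no output)
```

View pics/sc.png

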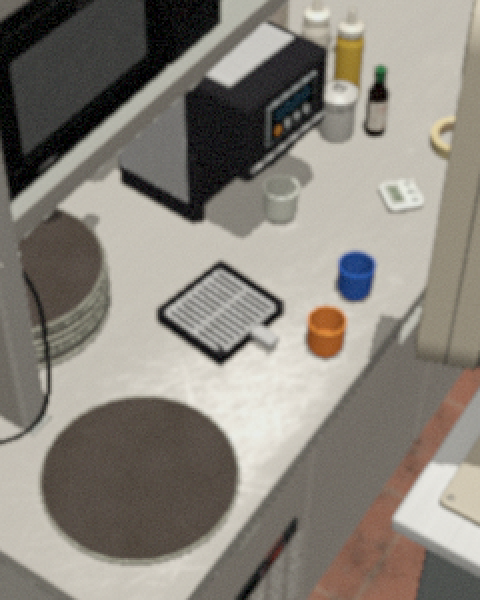

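View pics/top0.png

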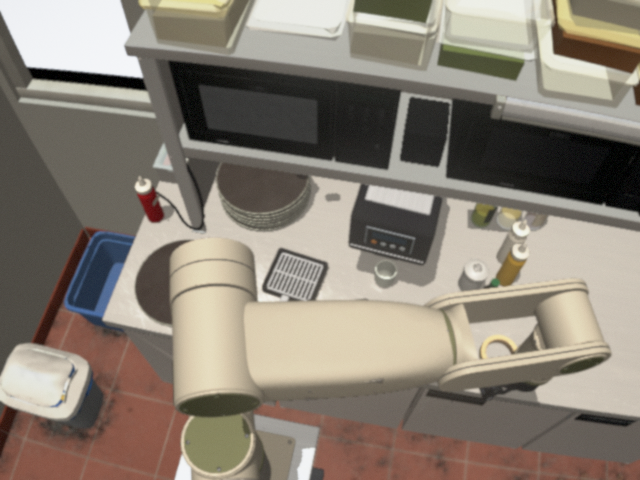

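The white cup under the machine is at scene (350,219) and top (386,271). The blue cup is at scene (388,256) and the orange one at (375,288); both are look-alikes to leave alone. Next I'll fit the poses from the masks and enlarge the machine.

```bash
cat > fit.py <<'E'
from h import *
from scipy.optimize import minimize
def circ(r,z,n=40):
    t=np.linspace(0,2*np.pi,n,endpoint=False);return np.c_[r*np.cos(t),r*np.sin(t),np.full(n,z)]
def box(x0,x1,y0,y1,z0,z1): return np.array([[x,y,z] for x in(x0,x1) for y in(y0,y1) for z in(z0,z1)],float)
CUP=[np.r_[circ(.030,.065),circ(.0285,.014),circ(.021,0)]]
PLATE=[np.r_[circ(.138,.014),circ(.138,.008)]]
TRAY=[box(-.07,.07,-.075,.075,0,.026),box(-.111,-.07,-.011,.011,.016,.032)]
S=8
def place(P,p): 
    c,s=np.cos(p[2]),np.sin(p[2]);return P@np.array([[c,s,0],[-s,c,0],[0,0,1]])+[p[0],p[1],0]
def sil(c,parts,p,b):
    m=np.zeros(((b[3]-b[1])*S,(b[2]-b[0])*S),np.uint8)
    for P in parts:
        q=(proj(c,place(P,p))+.5-b[:2])*S
        cv2.fillConvexPoly(m,np.round(cv2.convexHull(q.astype(np.float32))*16).astype(np.int32),1,cv2.LINE_8,4)
    return cv2.resize(m.astype(np.float32),(b[2]-b[0],b[3]-b[1]),interpolation=cv2.INTER_AREA)
def fit(obs,parts,p0,yaw=True):
    T=[]
    for c,m in obs:
        ys,xs=np.nonzero(m);b=[max(xs.min()-15,0),max(ys.min()-15,0),min(xs.max()+16,640),min(ys.max()+16,480)]
        T.append((c,m[b[1]:b[3],b[0]:b[2]].astype(np.float32),b))
    g=lambda v:np.r_[v[:2]/100,v[2]/10 if yaw else 0]
    def cost(v):
        return sum((cv2.GaussianBlur(sil(c,parts,g(v),b)-m,(0,0),1)**2).sum() for c,m,b in T)
    v0=np.r_[np.array(p0[:2])*100,p0[2]*10] if yaw else np.array(p0[:2])*100
    sim=np.r_[[v0],v0+np.eye(len(v0))*1.0]
    r=minimize(cost,v0,method='Nelder-Mead',options=dict(initial_simplex=sim,xatol=.003,fatol=.01))
    return g(r.x),r.fun,sum(m.sum() for _,m,_ in T)
E
python3 - <<'E'
from fit import *
s,t=cam('scene'),cam('top')
print('t',get_obs()['t'])
def pick(c,q,uv):
    for r in finder.masks_of(c,q):
        m=np.array(r['region']); b=np.array(r['bbox'])*[640,480,640,480]
        if b[0]<uv[0]<b[2] and b[1]<uv[1]<b[3]: return m
    print('none',q)
for n,q,us,ut,parts,z,yaw in(('cup','cup_mid',(350,219),(386,271),CUP,.03,False),('plate','plate_top',(280,360),None,PLATE,.014,False),('tray','tray_tab',(318,277),(295,276),TRAY,.013,True)):
    p0=np.r_[onz(s,[us],z)[0][:2],0]
    ms=pick(s,q,us); mt=pick(t,q,ut) if ut else None
    for nm,o in(('s',[(s,ms)]),('t',[(t,mt)]),('st',[(s,ms),(t,mt)])):
        o=[x for x in o if x[1] is not None]
        if o: print(n,nm,[np.round(x,4) for x in fit(o,parts,p0,yaw)])
a=cv2.resize(s['image'][125:240,255:405],None,fx=4,fy=4,interpolation=3);b=cv2.resize(t['image'][170:300,340:450],None,fx=3.6,fy=3.6,interpolation=3)
cv2.imwrite('pics/ms.png',a);cv2.imwrite('pics/mt.png',cv2.resize(t['image'][170:300,340:450],None,fx=4.6,fy=4.6,interpolation=3))
E
```

```text
t 0.9
cup s [array([ 0.5884, -0.2557,  0.    ]), np.float64(1.4284), np.float32(371.0)]
cup t [array([ 0.5899, -0.2546,  0.    ]), np.float64(5.3773), np.float32(475.0)]
cup st [array([ 0.5891, -0.2549,  0.    ]), np.float64(9.1788), np.float32(846.0)]
plate s [array([0.4681, 0.2995, 0.    ]), np.float64(62.7877), np.float32(6569.0)]
plate st [array([0.4681, 0.2995, 0.    ]), np.float64(62.7877), np.float32(6569.0)]
tray s [array([ 0.5434, -0.0111, -0.1399]), np.float64(58.6425), np.float32(1950.0)]
tray t [array([ 0.5457, -0.0108, -0.1374]), np.float64(173.1363), np.float32(2498.0)]
tray st [array([ 0.5442, -0.0108, -0.1444]), np.float64(235.7726), np.float32(4448.0)]
```

View pics/ms.png

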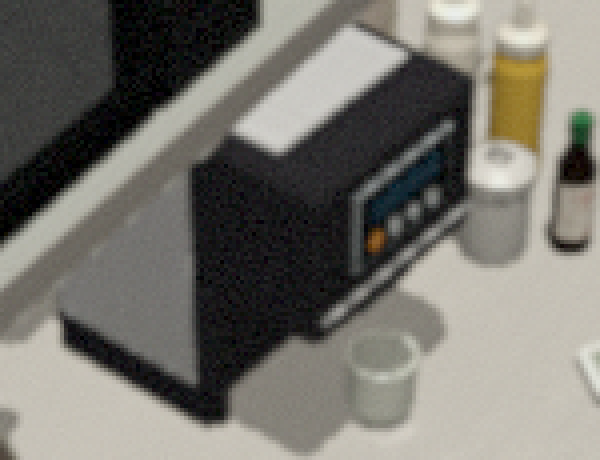

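View pics/mt.png

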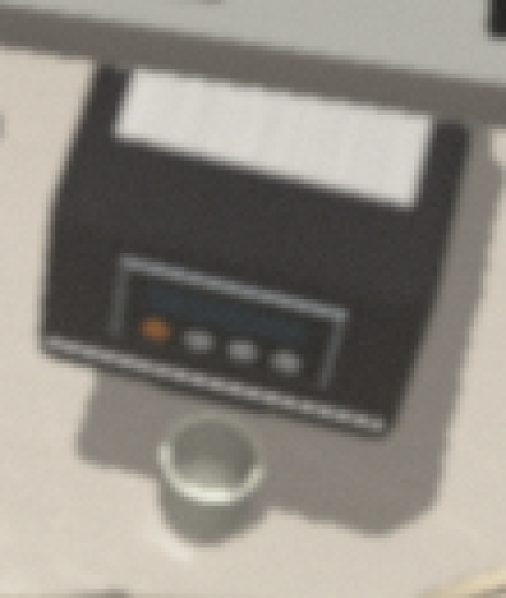

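Run:
```python
from h import *
s,t=cam('scene'),cam('top')
A=np.array
a=onz(t,A([[43,352],[388,435]])/4.6+[340,170]-.5,.15);b=onz(s,A([[315,338],[470,236]])/4+[255,125]-.5,.15)
c=onz(s,A([[212,420],[65,345],[195,385]])/4+[255,125]-.5,0)
for n,p in(('top',a),('scene',b)):print(n,p.round(4).tolist(),'len',np.linalg.norm(p[1]-p[0]),'yaw',np.arctan2(p[0,0]-p[1,0],-(p[0,1]-p[1,1]))); 
print(c.round(4))
```

```text
top [[0.5889, -0.149, 0.15], [0.5732, -0.3477, 0.15]] len 0.1993082258435863 yaw 3.0625149414713175
scene [[0.5941, -0.1602, 0.15], [0.5576, -0.3339, 0.15]] len 0.17748334505350744 yaw 2.9346384229481663
[[ 0.7003 -0.1679  0.    ]
 [ 0.8597 -0.1744  0.    ]
 [ 0.7369 -0.1952  0.    ]]
```

Run:
```python
from fit import *
s,t=cam('scene'),cam('top')
o=get_obs();print(o['t'],np.round(o['tool_pos'],4),R.from_quat(o['orientation']).as_matrix().round(3).tolist())
for r in finder.masks_of(s,'cup_mid'):
    b=np.array(r['bbox'])*[640,480,640,480];u=[(b[0]+b[2])/2,(b[1]+b[3])/2]
    print(u,fit([(s,np.array(r['region']))],CUP,np.r_[onz(s,[u],.03)[0][:2],0],False)[0])
# strip left-end triangulation
def tri(us,ut):
    d1,d2=ray(s,[us])[0],ray(t,[ut])[0];d1/=np.linalg.norm(d1);d2/=np.linalg.norm(d2)
    k=np.linalg.lstsq(np.c_[d1,-d2],t['e']-s['e'],rcond=None)[0];p,q=s['e']+k[0]*d1,t['e']+k[1]*d2
    return ((p+q)/2).round(4),np.linalg.norm(p-q).round(4)
A=np.array
S=lambda x:A(x)/4+[255,125]-.5
T=lambda x:A(x)/4.6+[340,170]-.5
print('strip L',tri(S([322,327]),T([50,344])));print('corner L',tri(S([315,338]),T([43,352])));print('orange',tri(S([376,240]),T([155,328])))
print('panel bl',tri(S([355,275]),T([118,333])),'panel tl',tri(S([353,190]),T([125,260])),'tr',tri(S([453,125]),T([345,314])))
W=place(box(-.106,.1,-.103,.103,.15,.315),[.686,-.256,-.079]);C=place(box(0,.15,-.103,.103,0,.15),[.686,-.256,-.079])
E=[(0,1),(2,3),(4,5),(6,7),(0,2),(1,3),(4,6),(5,7),(0,4),(1,5),(2,6),(3,7)]
im=[]
for c,(x,y),(w,h) in((s,(255,125),(150,115)),(t,(340,170),(110,130))):
    k=min(400/w,480/h);k=4 if c is t else 3.5
    i=cv2.resize(c['image'][y:y+h,x:x+w],None,fx=k,fy=k,interpolation=3)
    for B,col in((W,(0,255,255)),(C,(0,255,0))):
        p=((proj(c,B)+.5-[x,y])*k).astype(int)
        for a,b in E[:] : cv2.line(i,tuple(map(int,p[a])),tuple(map(int,p[b])),col,1)
    im.append(i)
h=max(i.shape[0] for i in im);im=[cv2.copyMakeBorder(i,0,h-i.shape[0],0,0,0) for i in im]
cv2.imwrite('pics/ov.png',cv2.resize(np.hstack(im),None,fx=.82,fy=.82)[:,:800])
```

```text
1.35 [ 0.2402 -0.5498  0.2313] [[0.916, 0.4, 0.0], [0.4, -0.916, -0.0], [0.0, 0.0, -1.0]]
[np.float64(352.192), np.float64(218.04)] [ 0.58842221 -0.25388078  0.        ]
[np.float64(388.704), np.float64(256.056)] [ 0.39771163 -0.1702399   0.        ]
[np.float64(375.904), np.float64(288.048)] [ 0.37595599 -0.04516548  0.        ]
[np.float64(321.312), np.float64(183.048)] [ 0.72234564 -0.30871042  0.        ]
strip L (array([ 0.5828, -0.1531,  0.1715]), np.float64(0.0014))
corner L (array([ 0.5854, -0.1495,  0.1602]), np.float64(0.0044))
orange (array([ 0.5715, -0.2095,  0.224 ]), np.float64(0.0008))
panel bl (array([ 0.578 , -0.19  ,  0.2007]), np.float64(0.0008)) panel tl (array([ 0.5778, -0.1884,  0.2806]), np.float64(0.0066)) tr (array([ 0.5646, -0.3053,  0.2769]), np.float64(0.0018))
```

View pics/ov.png

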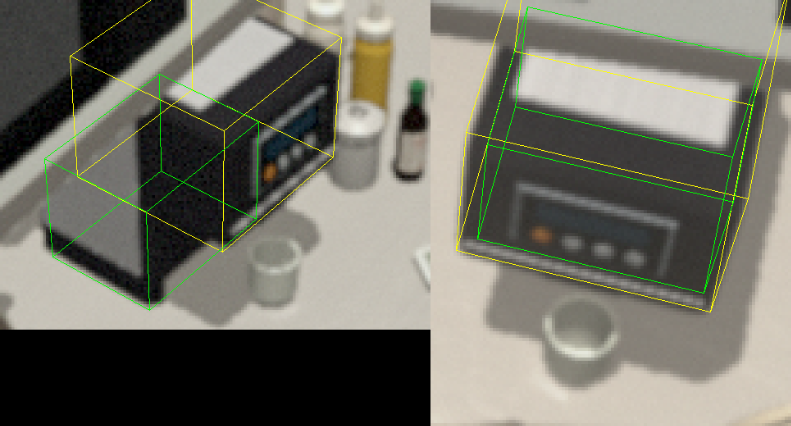

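Run:
```python
from fit import *
ims=[];
for _ in range(4): t=cam('top');ims.append(t['image'].astype(float).mean(2))
g=np.mean(ims,0)
L=lambda x:170+(344+.2462*(x*4.6-340*4.6-50))/4.6-.5
S=[];Eg=[]
for x in range(353,422):
    y0=int(round(L(x)));c=g[y0-3:y0+3,x];w=np.clip(c-c.min()-.0,0,None)
    k=y0-3+np.argmax(c);a,b,d=g[k-1:k+2,x];S.append((x,k+.5*(a-d)/(a-2*b+d)))
    r=np.arange(k+1,k+7);gr=np.clip(np.gradient(g[:,x])[r],0,None);Eg.append((x,(r*gr).sum()/gr.sum()))
for n,P,z in(('strip',S,.165),('edge',Eg,.15)):
    P=np.array(P);W=onz(t,P,z);k=np.ones(len(W),bool)
    for _ in range(4):
        f=np.polyfit(W[k,1],W[k,0],1);r=W[:,0]-np.polyval(f,W[:,1]);k=abs(r)<2*r[k].std()+1e-4
    print(n,'x at y=-.25',np.polyval(f,-.25).round(4),'yaw',-np.arctan(f[0]).round(4),'sd',r[k].std().round(4),k.sum())
# side boundaries just above lower edge (row-wise gradient), z~.16
for v in range(238,262,3):
    gr=np.gradient(g[v]);print(v,'L',340+np.argmin(gr[340:365]),'R',415+np.argmax(gr[415:445]),end='; ')
# blue/orange etc
```

```text
strip x at y=-.25 0.5779 yaw -0.093 sd 0.0003 69
edge x at y=-.25 0.5747 yaw -0.0945 sd 0.0008 69
238 L 349 R 443; 241 L 348 R 442; 244 L 348 R 442; 247 L 350 R 441; 250 L 360 R 440; 253 L 360 R 440; 256 L 359 R 439; 259 L 358 R 426;
```

```bash
cat > plan.py <<'E'
import sys
from h import *
def Rt(yaw,al):
    z=np.array([np.cos(yaw)*np.cos(al),np.sin(yaw)*np.cos(al),-np.sin(al)]);y=np.array([np.sin(yaw),-np.cos(yaw),0]);return np.c_[np.cross(y,z),y,z]
def show(g=None,yaw=-.094,al=np.radians(35)):
    """g: wanted grasp point (19mm behind TCP)"""
    o=get_obs();Rc=R.from_quat(o['orientation']).as_matrix();p=np.array(o['tool_pos']);T=Rt(yaw,al)
    rv=R.from_matrix(Rc.T@T).as_rotvec()
    print('t',round(o['t'],2),'grasp',(p-.019*Rc[:,2]).round(4),'rot',rv.round(4),'open',round(o['opening'],4),'F',np.round(o['contact_force'],1),'grip',o['grip_force'])
    if g is not None:
        d=np.array(g)+.019*T[:,2]-p; print('travel now-axes',(Rc.T@d).round(4),'after-rot axes',(T.T@d).round(4),'world',d.round(4))
    return T
E
python3 -m jog '{"travel":[[0.029,-0.021,-0.002],[0.029,-0.021,-0.002],[0.029,-0.021,-0.002],[0.029,-0.021,-0.002],[0.029,-0.021,-0.002],[0.029,-0.021,-0.002],[0.029,-0.021,-0.002],[0.029,-0.021,-0.002],[0.029,-0.021,-0.002],[0.029,-0.021,-0.002]],"rot":[[0,0,0],[0,0,0],[0,0,0],[0,0,0],[0,0,0],[0,0,0],[0,0,0],[0,0,0],[0,0,0],[0,0,0]],"fingers":[1,1,1,1,1,1,1,1,1,1]}'
python3 -c "
from plan import *
show([.48,-.2444,.12])"
```

```text
t: 2.43
tool_pos: [0.4225, -0.2397, 0.2516]
orientation: [0.979, 0.204, 0.0, 0.0]
contact_force: [0.0, -0.6, -0.0]
opening: 0.0856
grip_force: 0.0
t 2.43 grasp [ 0.4224 -0.2397  0.2706] rot [-0.2421  0.9383  0.4661] open 0.0856 F [ 0.  -0.6 -0. ] grip 0.0
travel now-axes [0.0644 0.0348 0.1426] after-rot axes [-0.0747 -0.0008  0.1418] world [ 0.073  -0.0061 -0.1425]
```

```bash
python3 -m jog '{"travel":[[0,0,0],[0,0,0],[0,0,0],[0,0,0],[0,0,0],[0,0,0],[0,0,0],[0,0,0],[0,0,0],[0,0,0]],"rot":[[-0.0242,0.0938,0.0466],[-0.0242,0.0938,0.0466],[-0.0242,0.0938,0.0466],[-0.0242,0.0938,0.0466],[-0.0242,0.0938,0.0466],[-0.0242,0.0938,0.0466],[-0.0242,0.0938,0.0466],[-0.0242,0.0938,0.0466],[-0.0242,0.0938,0.0466],[-0.0242,0.0938,0.0466]],"fingers":[1,1,1,1,1,1,1,1,1,1]}'
python3 -c "
from plan import *
show([.48,-.2444,.12]);print(np.round(get_obs()['joint_pos'],2))"
```

```text
t: 3.27
tool_pos: [0.4298, -0.2558, 0.256]
orientation: [0.888, -0.04, 0.457, 0.014]
contact_force: [-4.6, -2.0, 2.1]
opening: 0.0855
grip_force: 0.0
t 3.27 grasp [ 0.4144 -0.2546  0.267 ] rot [-0.014   0.0099 -0.0038] open 0.0855 F [-4.6 -2.   2.1] grip 0.0
travel now-axes [-0.082  -0.0138  0.1381] after-rot axes [-0.0833 -0.0161  0.1371] world [ 0.0657  0.0099 -0.1469]
[-1.24 -0.89  2.5   0.92  1.22  0.23]
```

```bash
python3 -m jog '{"travel":[[-0.0137,-0.0023,0.023],[-0.0137,-0.0023,0.023],[-0.0137,-0.0023,0.023],[-0.0137,-0.0023,0.023],[-0.0137,-0.0023,0.023],[-0.0137,-0.0023,0.023]],"rot":[[0,0,0],[0,0,0],[0,0,0],[0,0,0],[0,0,0],[0,0,0]],"fingers":[1,1,1,1,1,1]}'
python3 -c "
from plan import *
show([.509,-.247,.085]);print(np.round(get_obs()['joint_pos'],2))"
```

```text
t: 3.77
tool_pos: [0.5017, -0.2548, 0.113]
orientation: [0.891, -0.037, 0.453, 0.012]
contact_force: [-0.5, -0.4, 0.7]
opening: 0.0856
grip_force: 0.0
t 3.77 grasp [ 0.4864 -0.2537  0.1242] rot [-0.0212  0.0192  0.0006] open 0.0856 F [-0.5 -0.4  0.7] grip 0.0
travel now-axes [-0.0184 -0.0076  0.041 ] after-rot axes [-0.0192 -0.0084  0.0404] world [ 0.0228  0.0063 -0.0389]
[-1.01 -0.38  2.48  1.18  0.79 -0.14]
```

```bash
python3 -m jog '{"travel":[[0,0,0],[-0.009,-0.004,0.02],[-0.0095,-0.004,0.02]],"rot":[[-0.021,0.019,0],[0,0,0],[0,0,0]],"fingers":[1,1,1]}'
python3 - <<'E'
from plan import *
T=show([.592,-.2548,.042])
c=cam('scene');cv2.imwrite('pics/a1.png',cv2.resize(c['image'][120:300,230:430],None,fx=3.3,fy=3.3,interpolation=3))
E
```

```text
t: 4.02
tool_pos: [0.5267, -0.2517, 0.0764]
orientation: [0.886, -0.041, 0.461, 0.022]
contact_force: [0.1, 0.1, 0.6]
opening: 0.0855
grip_force: 0.0
t 4.02 grasp [ 0.5112 -0.2503  0.0873] rot [-0.0006 -0.0003  0.0012] open 0.0855 F [0.1 0.1 0.6] grip 0.0
travel now-axes [ 0.0092 -0.003   0.0922] after-rot axes [ 0.0092 -0.0031  0.0922] world [ 0.0808 -0.0045 -0.0453]
```

View pics/a1.png

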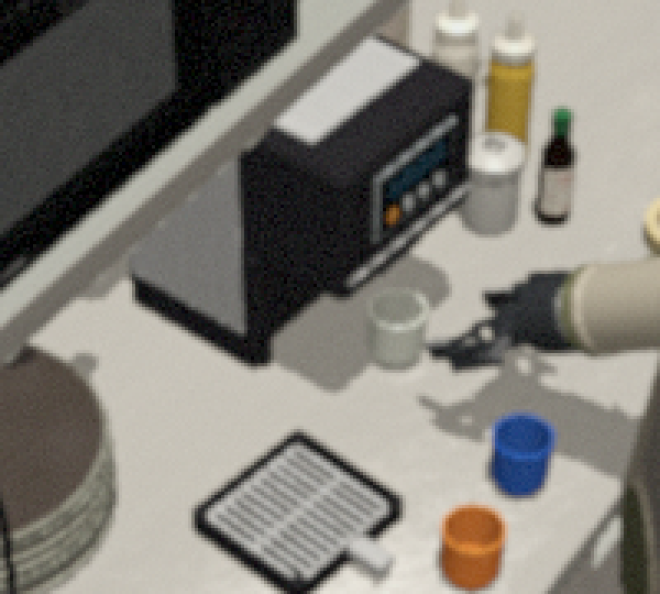

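The gripper is at crop (500,335), facing the white cup at (398,328), and is clear of the blue cup at (523,455). The fingers straddle the cup's line, so I'll move in.

```bash
python3 -m jog '{"travel":[[0.004,-0.001,0.018],[0.003,-0.001,0.02],[0.002,-0.001,0.02],[0,0,0.018],[0,0,0.016],[0,0,0]],"rot":[[0,0,0],[0,0,0],[0,0,0],[0,0,0],[0,0,0],[0,0,0]],"fingers":[1,1,1,1,1,1]}'
python3 - <<'E'
from plan import *
show([.592,-.2548,.042])
E
```

```text
t: 4.57
tool_pos: [0.6074, -0.2545, 0.0297]
orientation: [0.886, -0.041, 0.461, 0.02]
contact_force: [0.1, 0.1, 0.2]
opening: 0.0855
grip_force: 0.0
t 4.57 grasp [ 0.592  -0.2531  0.0406] rot [-0.0043  0.0013 -0.0003] open 0.0855 F [0.1 0.1 0.2] grip 0.0
travel now-axes [ 0.0013  0.0018 -0.0006] after-rot axes [ 0.0013  0.0018 -0.0006] world [ 0.     -0.0018  0.0014]
```

```bash
python3 -m jog '{"travel":[[0,0.0015,0],[0,0,0],[0,0,0],[0,0,0],[0,0,0],[0,0,0],[0,0,0],[0,0,0]],"rot":[[0,0,0],[0,0,0],[0,0,0],[0,0,0],[0,0,0],[0,0,0],[0,0,0],[0,0,0]],"fingers":[0.8,0.75,0.7,0.6,0.5,0.4,0.3,0.3]}'
```

```text
t: 5.23
tool_pos: [0.6066, -0.2571, 0.0317]
orientation: [0.886, -0.041, 0.462, 0.021]
contact_force: [-3.4, 0.2, 6.0]
opening: 0.0578
grip_force: 63.6
```

```bash
python3 -m jog '{"travel":[[0.0041,0,-0.0029],[0.0041,0,-0.0029],[-0.0069,0,-0.0098],[-0.0126,0,-0.018],[-0.0126,0,-0.018],[-0.0126,0,-0.018],[-0.0126,0,-0.018],[0.008,0,-0.027],[0.02,0,-0.014],[0,0,0]],"rot":[[0,0,0],[0,0,0],[0,0,0],[0,0,0],[0,0,0],[0,0,0],[0,0,0],[0,0,0],[0,0,0],[0,0,0]],"fingers":[0.3,0.3,0.3,0.3,0.3,0.3,0.3,0.3,0.3,0.3]}'
python3 - <<'E'
from plan import *
show()
c=cam('scene');cv2.imwrite('pics/a2.png',cv2.resize(c['image'][120:300,230:430],None,fx=3.3,fy=3.3,interpolation=3))
E
```

```text
t: 6.07
tool_pos: [0.4995, -0.2596, 0.0909]
orientation: [0.886, -0.039, 0.461, 0.019]
contact_force: [1.0, -2.1, -0.6]
opening: 0.0576
grip_force: 65.4
t 6.07 grasp [ 0.484  -0.2582  0.1018] rot [-0.0071  0.0003  0.0033] open 0.0576 F [ 1.  -2.1 -0.6] grip 65.384693624801
```

View pics/a2.png

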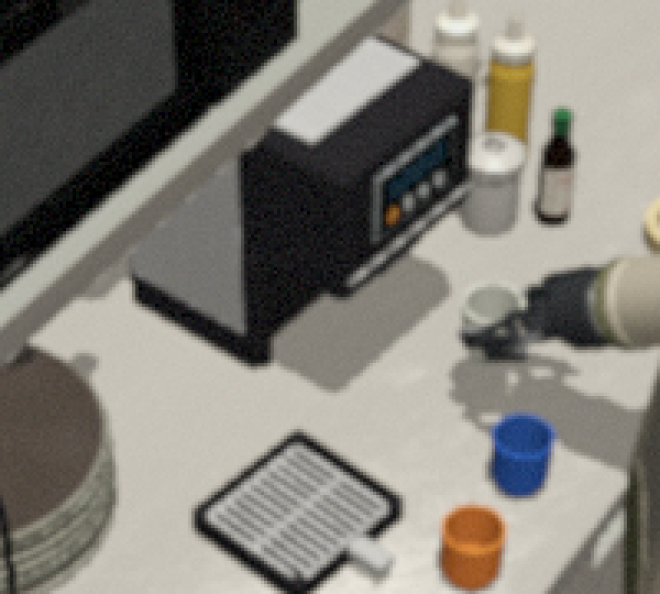

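```bash
python3 -m jog '{"travel":[[0.0164,0,-0.0115],[0.0246,0,-0.0172],[0.0246,0,-0.0172],[0.0082,0,-0.0057]],"rot":[[0,0,0],[0,0,0],[0,0,0],[0,0,0]],"fingers":[0.3,0.3,0.3,0.3]}'
python3 - <<'E'
from plan import *
show();o=get_obs();p=np.array(o['tool_pos']);Rc=R.from_quat(o['orientation'])
g=p-.019*Rc.as_matrix()[:,2];print(np.hypot(*g[:2]),np.arctan2(g[1],g[0]),np.arctan2(.2995,.4681),np.round(o['joint_pos'],2))
n=16;th=(np.arctan2(.2995,.4681)-np.arctan2(g[1],g[0]))/n;q=R.from_rotvec([0,0,th])
print(th,Rc.inv().apply(q.apply(p)-p),Rc.inv().apply([0,0,th]))
E
```

```text
t: 6.45
tool_pos: [0.4997, -0.2573, 0.1781]
orientation: [0.887, -0.038, 0.46, 0.017]
contact_force: [0.3, -1.2, -1.0]
opening: 0.0576
grip_force: 65.5
t 6.45 grasp [ 0.4843 -0.256   0.1891] rot [-0.0118  0.0033  0.0018] open 0.0576 F [ 0.3 -1.2 -1. ] grip 65.45510206196923
0.547763477662786 -0.48633158181566777 0.5691858759356885 [-1.02 -0.56  2.47  1.05  0.87  0.07]
0.06596984110945976 [ 0.00735763 -0.03470696  0.01075362] [ 0.05391559 -0.00034833 -0.03801326]
```

```bash
python3 -m jog '{"travel":[[0.0074,-0.0347,0.0108],[0.0074,-0.0347,0.0108],[0.0074,-0.0347,0.0108],[0.0074,-0.0347,0.0108],[0.0074,-0.0347,0.0108],[0.0074,-0.0347,0.0108],[0.0074,-0.0347,0.0108],[0.0074,-0.0347,0.0108],[0.0074,-0.0347,0.0108],[0.0074,-0.0347,0.0108]],"rot":[[0.0539,0,-0.038],[0.0539,0,-0.038],[0.0539,0,-0.038],[0.0539,0,-0.038],[0.0539,0,-0.038],[0.0539,0,-0.038],[0.0539,0,-0.038],[0.0539,0,-0.038],[0.0539,0,-0.038],[0.0539,0,-0.038]],"fingers":[0.3,0.3,0.3,0.3,0.3,0.3,0.3,0.3,0.3,0.3]}'
python3 -m jog '{"travel":[[0.0074,-0.0347,0.0108],[0.0074,-0.0347,0.0108],[0.0074,-0.0347,0.0108],[0.0074,-0.0347,0.0108],[0.0074,-0.0347,0.0108],[0.0074,-0.0347,0.0108],[0,0,0]],"rot":[[0.0539,0,-0.038],[0.0539,0,-0.038],[0.0539,0,-0.038],[0.0539,0,-0.038],[0.0539,0,-0.038],[0.0539,0,-0.038],[0,0,0]],"fingers":[0.3,0.3,0.3,0.3,0.3,0.3,0.3]}'
python3 - <<'E'
from plan import *
show([.468,.30,.09],yaw=.96)
c=cam('scene');cv2.imwrite('pics/a3.png',cv2.resize(c['image'][220:440,200:400],None,fx=2.7,fy=2.7,interpolation=3))
E
```

```text
t: 7.28
tool_pos: [0.5512, 0.1061, 0.1736]
orientation: [0.851, 0.252, 0.44, -0.136]
contact_force: [1.1, -1.0, -2.5]
opening: 0.0577
grip_force: 65.5
t: 7.87
tool_pos: [0.4659, 0.313, 0.1736]
orientation: [0.783, 0.416, 0.405, -0.221]
contact_force: [0.3, -0.2, -2.2]
opening: 0.0581
grip_force: 65.5
t 7.87 grasp [0.4574 0.3    0.1845] rot [-0.0233  0.0001  0.0045] open 0.0581 F [ 0.3 -0.2 -2.2] grip 65.50136680598371
travel now-axes [-0.0739  0.0102  0.059 ] after-rot axes [-0.0739  0.0091  0.0592] world [ 0.011  -0.0003 -0.0945]
```

View pics/a3.png

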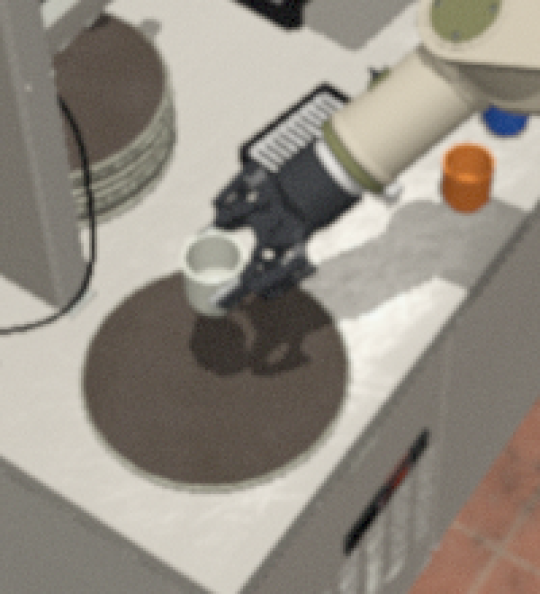

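```bash
python3 -m jog '{"travel":[[-0.017,0.002,0.014],[-0.02,0.003,0.016],[-0.02,0.003,0.016],[-0.017,0.002,0.013],[0,0,0]],"rot":[[-0.023,0,0.004],[0,0,0],[0,0,0],[0,0,0],[0,0,0]],"fingers":[0.3,0.3,0.3,0.3,0.3]}'
python3 - <<'E'
from plan import *
show([.468,.30,.062],yaw=.96)
E
```

```text
t: 8.33
tool_pos: [0.4785, 0.3068, 0.0744]
orientation: [0.791, 0.405, 0.408, -0.211]
contact_force: [-0.6, -0.3, -2.4]
opening: 0.0581
grip_force: 65.6
t 8.33 grasp [0.4695 0.2941 0.0854] rot [ 0.0071  0.006  -0.0088] open 0.0581 F [-0.6 -0.3 -2.4] grip 65.5694219225552
travel now-axes [-0.0167 -0.0047  0.0167] after-rot axes [-0.0168 -0.0047  0.0166] world [-0.0016  0.006  -0.0233]
```

```bash
python3 -m jog '{"travel":[[-0.0065,0,0.0046],[-0.0065,0,0.0046],[-0.0041,0,0.0029],[-0.0012,0,0.0009],[-0.0012,0,0.0009],[0,0,0]],"rot":[[0.007,0.006,-0.009],[0,0,0],[0,0,0],[0,0,0],[0,0,0],[0,0,0]],"fingers":[0.3,0.3,0.3,0.3,0.3,0.3]}'
python3 -m jog '{"travel":[[-0.0012,0,0.0009],[0,0,0]],"rot":[[0,0,0],[0,0,0]],"fingers":[0.3,0.3]}'
```

```text
t: 8.83
tool_pos: [0.4832, 0.3079, 0.0587]
orientation: [0.784, 0.411, 0.415, -0.212]
contact_force: [-0.5, 0.5, -2.2]
opening: 0.058
grip_force: 65.6
t: 9.0
tool_pos: [0.4833, 0.308, 0.0572]
orientation: [0.784, 0.411, 0.415, -0.212]
contact_force: [-0.5, -1.2, -2.1]
opening: 0.0576
grip_force: 65.6
```

```bash
python3 -m jog '{"travel":[[-0.0033,0,0.0023],[-0.0025,0,0.0017],[-0.0012,0,0.0009],[0,0,0]],"rot":[[0,0,0],[0,0,0],[0,0,0],[0,0,0]],"fingers":[0.3,0.3,0.3,0.3]}'
python3 -c "
from plan import *
show([.468,.30,.0567],yaw=.96)"
```

```text
t: 9.33
tool_pos: [0.4827, 0.308, 0.0474]
orientation: [0.784, 0.411, 0.414, -0.212]
contact_force: [-1.1, 0.3, -1.3]
opening: 0.0582
grip_force: 65.6
t 9.33 grasp [0.4737 0.2952 0.0582] rot [ 0.0033 -0.0076  0.0063] open 0.0582 F [-1.1  0.3 -1.3] grip 65.57793741580099
travel now-axes [-0.001  -0.0075  0.0014] after-rot axes [-0.001  -0.0075  0.0014] world [-0.0058  0.0048 -0.0016]
```

```bash
python3 -m jog '{"travel":[[-0.0008,0,0.0006],[0,0,0]],"rot":[[0,0,0],[0,0,0]],"fingers":[0.3,0.3]}'
python3 -m jog '{"travel":[[-0.0008,0,0.0006],[0,0,0]],"rot":[[0,0,0],[0,0,0]],"fingers":[0.3,0.3]}'
```

```text
t: 9.5
tool_pos: [0.4831, 0.308, 0.047]
orientation: [0.784, 0.411, 0.414, -0.212]
contact_force: [-0.7, 0.3, -2.3]
opening: 0.0581
grip_force: 65.6
t: 9.67
tool_pos: [0.4831, 0.3081, 0.0461]
orientation: [0.784, 0.411, 0.414, -0.212]
contact_force: [-0.6, -0.4, -2.3]
opening: 0.0573
grip_force: 65.6
```

```bash
python3 -m jog '{"travel":[[-0.0008,0,0.0006],[0,0,0]],"rot":[[0,0,0],[0,0,0]],"fingers":[0.3,0.3]}'
python3 -m jog '{"travel":[[-0.0006,0,0.0004],[0,0,0]],"rot":[[0,0,0],[0,0,0]],"fingers":[0.3,0.3]}'
```

```text
t: 9.83
tool_pos: [0.4834, 0.3081, 0.0454]
orientation: [0.784, 0.411, 0.415, -0.212]
contact_force: [-0.4, 0.5, -1.3]
opening: 0.0577
grip_force: 65.6
t: 10.0
tool_pos: [0.4837, 0.3084, 0.0453]
orientation: [0.784, 0.411, 0.415, -0.212]
contact_force: [-2.7, -0.4, 5.8]
opening: 0.0578
grip_force: 65.7
```

```bash
python3 -m jog '{"travel":[[0,0,0],[0,0,0],[0,0,0],[0,0,0],[0,0,0],[0,0,0]],"rot":[[0,0,0],[0,0,0],[0,0,0],[0,0,0],[0,0,0],[0,0,0]],"fingers":[0.7,0.75,0.8,0.9,1,1]}'
python3 -m jog '{"travel":[[0,0,-0.01],[0,0,-0.02],[0,0,-0.025],[0,0,-0.03],[0,0,-0.03],[0.03,0,-0.02],[0.033,0,-0.02],[0.03,0,-0.02],[0,0,0]],"rot":[[0,0,0],[0,0,0],[0,0,0],[0,0,0],[0,0,0],[0,0,0],[0,0,0],[0,0,0],[0,0,0]],"fingers":[1,1,1,1,1,1,1,1,1]}'
python3 - <<'E'
from plan import *
from fit import *
show();o=get_obs();print(np.round(o['joint_pos'],2))
c=cam('scene');cv2.imwrite('pics/a4.png',cv2.resize(c['image'][200:420,200:440],None,fx=2.7,fy=2.7,interpolation=3))
for q,P,yw in(('plate_top',PLATE,0),('cup_mid',CUP,0),('tray_tab',TRAY,1)):
  for r in finder.masks_of(c,q)[:4]:
    b=np.array(r['bbox'])*[640,480,640,480];u=[(b[0]+b[2])/2,(b[1]+b[3])/2]
    f=fit([(c,np.array(r['region']))],P,np.r_[onz(c,[u],.02)[0][:2],-.14*yw],yw);print(q,np.round(u),f[0].round(4),round(f[1]))
E
```

```text
t: 10.5
tool_pos: [0.4831, 0.3081, 0.0444]
orientation: [0.784, 0.411, 0.414, -0.212]
contact_force: [-1.0, 0.5, -1.0]
opening: 0.0856
grip_force: 0.0
t: 11.25
tool_pos: [0.4772, 0.2342, 0.2267]
orientation: [0.781, 0.42, 0.408, -0.219]
contact_force: [1.8, -0.5, 2.2]
opening: 0.0855
grip_force: 0.0
t 11.25 grasp [0.4686 0.2212 0.2375] rot [-0.8857 -0.0038  0.6182] open 0.0855 F [ 1.8 -0.5  2.2] grip 0.0
[-0.21 -0.63  2.42  1.    1.14  0.02]
plate_top [279. 359.] [0.4682 0.2999 0.    ] 508
cup_mid [374. 287.] [ 0.3771 -0.0463  0.    ] 1
cup_mid [387. 257.] [ 0.3972 -0.1698  0.    ] 1
cup_mid [277. 347.] [0.4804 0.2896 0.    ] 1
tray_tab [322. 285.] [ 0.541  -0.0071 -0.1283] 1035
tray_tab [320. 184.] [ 0.8001 -0.256   0.159 ] 4000
```

View pics/a4.png

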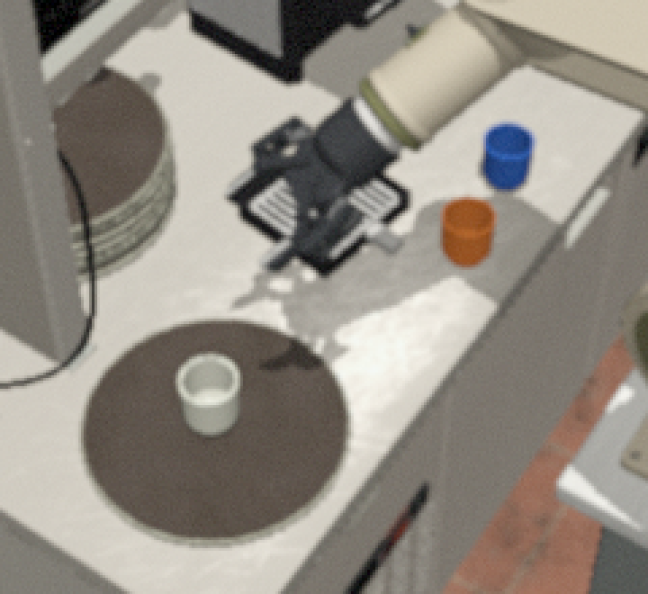

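Run:
```python
from plan import *
T=show([.4475,.0028,.12],yaw=-.142,al=np.pi/2)
s=cam('scene')
for q in('salt_shaker','sauce_bottle','bench_timer'):
    for r in finder.spot_in(s,q)[:1]:
        b=np.array(r['bbox'])*[640,480,640,480];print(q,b.round(),onz(s,[[(b[0]+b[2])/2,b[3]-4]],0).round(3))
```

```text
t 11.45 grasp [0.4647 0.2219 0.227 ] rot [-0.5474 -0.8435  1.0332] open 0.0853 F [-0.3 -0.5 -0.1] grip 0.0
travel now-axes [-0.2128  0.1077 -0.1043] after-rot axes [0.0075 0.2334 0.115 ] world [-0.0256 -0.2321 -0.115 ]
salt_shaker [368. 162. 389. 188.] [[ 0.623 -0.508  0.   ]]
```

```bash
python3 -m jog '{"travel":[[0,0,-0.003],[0,0,0],[0,0,0],[0,0,0],[0,0,0],[0,0,0],[0,0,0],[0,0,0],[0,0,0],[0,0,0]],"rot":[[-0.0456,-0.0703,0.0861],[-0.0456,-0.0703,0.0861],[-0.0456,-0.0703,0.0861],[-0.0456,-0.0703,0.0861],[-0.0456,-0.0703,0.0861],[-0.0456,-0.0703,0.0861],[-0.0456,-0.0703,0.0861],[-0.0456,-0.0703,0.0861],[-0.0456,-0.0703,0.0861],[-0.0456,-0.0703,0.0861]],"fingers":[1,1,1,1,1,1,1,1,1,1]}'
python3 -m jog '{"travel":[[0,0,0],[0,0,0],[0,0,0]],"rot":[[-0.0456,-0.0703,0.0861],[-0.0456,-0.0703,0.0861],[0,0,0]],"fingers":[1,1,1]}'
python3 - <<'E'
from plan import *
T=show([.4475,.0028,.10],yaw=-.142,al=np.pi/2)
E
```

```text
t: 12.48
tool_pos: [0.4705, 0.2342, 0.2156]
orientation: [0.991, 0.061, 0.104, -0.06]
contact_force: [-0.4, -0.2, -0.2]
opening: 0.0854
grip_force: 0.0
t: 12.73
tool_pos: [0.4709, 0.2346, 0.2134]
orientation: [0.999, -0.025, 0.029, -0.019]
contact_force: [0.9, 0.7, -0.6]
opening: 0.0853
grip_force: 0.0
t 12.73 grasp [0.4698 0.2339 0.2323] rot [-0.0418 -0.0548  0.0917] open 0.0853 F [ 0.9  0.7 -0.6] grip 0.0
travel now-axes [-0.019   0.2377  0.1223] after-rot axes [0.0096 0.2328 0.1324] world [-0.0234 -0.2318 -0.1324]
```

```bash
python3 -m jog '{"travel":[[0,0,0],[0.0012,0.0291,0.0166],[0.0012,0.0291,0.0166],[0.0012,0.0291,0.0166],[0.0012,0.0291,0.0166],[0.0012,0.0291,0.0166],[0.0012,0.0291,0.0166],[0.0012,0.0291,0.0166],[0.0012,0.0291,0.0166],[0,0,0]],"rot":[[-0.0418,-0.0548,0.0917],[0,0,0],[0,0,0],[0,0,0],[0,0,0],[0,0,0],[0,0,0],[0,0,0],[0,0,0],[0,0,0]],"fingers":[1,1,1,1,0.7,0.7,0.7,0.7,0.7,0.7]}'
python3 - <<'E'
from plan import *
T=show([.4475,.0028,.028],yaw=-.142,al=np.pi/2)
s=cam('scene')
cv2.imwrite('pics/a5.png',cv2.resize(s['image'][200:350,250:450],None,fx=3.6,fy=3.6,interpolation=3))
E
```

```text
t: 13.57
tool_pos: [0.4457, -0.0012, 0.0781]
orientation: [0.998, -0.069, 0.002, -0.002]
contact_force: [-0.2, 0.2, -0.9]
opening: 0.0598
grip_force: 0.0
t 13.57 grasp [ 0.4456 -0.0013  0.0971] rot [-0.0035 -0.0036  0.0029] open 0.0598 F [-0.2  0.2 -0.9] grip 0.0
travel now-axes [ 0.001  -0.004   0.0692] after-rot axes [ 0.0012 -0.0042  0.0691] world [ 0.0018  0.004  -0.0691]
```

View pics/a5.png

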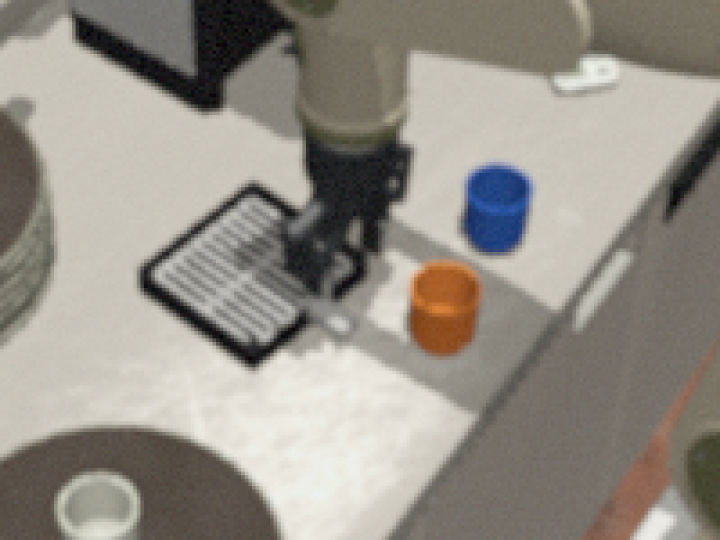

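```bash
python3 -m jog '{"travel":[[0.001,-0.004,0.018],[0,0,0.02],[0,0,0.018],[0,0,0.012],[0,0,0]],"rot":[[0,0,0],[0,0,0],[0,0,0],[0,0,0],[0,0,0]],"fingers":[0.7,0.7,0.7,0.7,0.7]}'
python3 -m jog '{"travel":[[0,0,0],[0,0,0],[0,0,0],[0,0,0],[0,0,0],[0,0,0]],"rot":[[0,0,0],[0,0,0],[0,0,0],[0,0,0],[0,0,0],[0,0,0]],"fingers":[0.5,0.4,0.3,0.2,0.1,0.1]}'
python3 - <<'E'
from plan import *
T=show([.4998,-.2425,.028],al=np.pi/2)
E
```

```text
t: 14.03
tool_pos: [0.4492, 0.0075, 0.012]
orientation: [0.998, -0.068, 0.002, -0.002]
contact_force: [-1.1, -0.0, -0.7]
opening: 0.0604
grip_force: 0.0
t: 14.53
tool_pos: [0.4529, 0.0064, 0.0162]
orientation: [0.998, -0.069, 0.006, -0.002]
contact_force: [-1.3, -0.0, 5.9]
opening: 0.0206
grip_force: 58.3
t 14.53 grasp [0.4527 0.0063 0.0352] rot [-0.0045 -0.0109 -0.0445] open 0.0206 F [-1.3 -0.   5.9] grip 58.296130299568176
travel now-axes [0.0807 0.2401 0.0069] after-rot axes [0.0701 0.2434 0.0072] world [ 0.0469 -0.2489 -0.0072]
```

```bash
python3 -m jog '{"travel":[[0,0,-0.003],[0,0,0],[0.006,0.010,0]],"rot":[[0,0,0],[0,0,0],[0,0,0]],"fingers":[0.1,0.1,0.1]}'
python3 -m jog '{"travel":[[0.0078,0.022,0],[0.0078,0.024,0],[0.0078,0.025,0],[0.0078,0.025,0]],"rot":[[0,0,-0.011],[0,0,-0.011],[0,0,-0.011],[0,0,-0.011]],"fingers":[0.1,0.1,0.1,0.1]}'
python3 - <<'E'
from plan import *
T=show([.4998,-.2425,.028],al=np.pi/2)
E
```

```text
t: 14.78
tool_pos: [0.4553, -0.0033, 0.0175]
orientation: [0.998, -0.069, 0.004, -0.002]
contact_force: [-0.4, 0.5, -2.5]
opening: 0.0205
grip_force: 58.9
t: 15.12
tool_pos: [0.4754, -0.1049, 0.0173]
orientation: [0.999, -0.047, 0.004, -0.002]
contact_force: [-0.6, 1.1, -1.7]
opening: 0.0205
grip_force: 58.8
t 15.12 grasp [ 0.4752 -0.105   0.0363] rot [-0.0042 -0.008   0.0004] open 0.0205 F [-0.6  1.1 -1.7] grip 58.825095891952515
travel now-axes [0.0371 0.1348 0.008 ] after-rot axes [0.0372 0.1347 0.0083] world [ 0.0244 -0.1376 -0.0083]
```

```bash
python3 -m jog '{"travel":[[0.0074,0.027,0],[0.0074,0.027,0],[0.0074,0.027,0],[0.0074,0.027,0],[0.0074,0.027,0],[0,0,0.002],[0,0,0]],"rot":[[0,0,0],[0,0,0],[0,0,0],[0,0,0],[0,0,0],[0,0,0],[0,0,0]],"fingers":[0.1,0.1,0.1,0.1,0.1,0.1,0.1]}'
python3 - <<'E'
from plan import *
from fit import *
show([.4998,-.2425,.028],al=np.pi/2)
t=cam('top');s=cam('scene')
tab=[.4998,-.2425]
def ov(c,x,y,w,h,k,name):
    i=cv2.resize(c['image'][y:y+h,x:x+w],None,fx=k,fy=k,interpolation=3);return i
a=ov(s,260,130,150,150,2.66,0);b=ov(t,330,170,150,150,2.66,0)
cv2.imwrite('pics/a6.png',np.hstack([a,b]))
for c in(s,t):
  for r in finder.masks_of(c,'tray_tab')[:2]:
    b=np.array(r['bbox'])*[640,480,640,480];print(b.round(),r['score'],r['region'].sum())
E
```

```text
t: 15.7
tool_pos: [0.5006, -0.2449, 0.0162]
orientation: [0.999, -0.049, 0.006, -0.0]
contact_force: [0.8, -2.9, 3.8]
opening: 0.0205
grip_force: 60.3
t 15.7 grasp [ 0.5003 -0.2449  0.0352] rot [-0.0015 -0.0112 -0.0036] open 0.0205 F [ 0.8 -2.9  3.8] grip 60.29408097267151
travel now-axes [-0.0011 -0.0023  0.0072] after-rot axes [-0.001  -0.0023  0.0072] world [-0.0008  0.0024 -0.0072]
[320. 203. 378. 251.] 0.79 1328
[358. 256. 416. 312.] 0.79 647
```

View pics/a6.png

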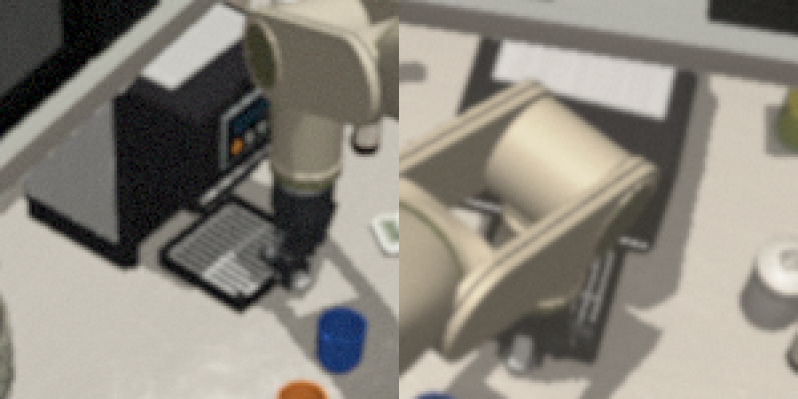

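```bash
python3 -m jog '{"travel":[[0,0,0],[0,0,0],[0,0,0],[0,0,-0.02],[0,0,-0.03],[0,0,-0.04],[-0.01,0,-0.04],[-0.025,0,-0.02],[-0.03,0,0],[0,0,0]],"rot":[[0,0,0],[0,0,0],[0,0,0],[0,0,0],[0,0,0],[0,0,0],[0,0,0],[0,0,0],[0,0,0],[0,0,0]],"fingers":[0.4,0.7,0.7,0.7,0.7,0.7,0.7,0.7,0.7,0.7]}'
python3 - <<'E'
from plan import *
show([.45,-.2390,.11],al=np.radians(50))
E
```

```text
t: 16.73
tool_pos: [0.4301, -0.2348, 0.165]
orientation: [0.999, -0.047, 0.003, -0.002]
contact_force: [-1.1, 0.2, -0.9]
opening: 0.0598
grip_force: 0.0
t 16.73 grasp [ 0.43   -0.2349  0.184 ] rot [-0.0036  0.6914 -0.0021] open 0.0598 F [-1.1  0.2 -0.9] grip 0.0
travel now-axes [0.0319 0.0026 0.0698] after-rot axes [-0.0199  0.0023  0.0741] world [ 0.032  -0.0053 -0.0696]
```

```bash
python3 -m jog '{"travel":[[0,0,0],[0,0,0],[0,0,0],[0,0,0],[0,0,0],[0,0,0],[0,0,0]],"rot":[[0,0.115,0],[0,0.115,0],[0,0.115,0],[0,0.115,0],[0,0.115,0],[0,0.115,0],[0,0,0]],"fingers":[0.7,0.7,0.7,0.7,0.7,0.7,0.7]}'
python3 - <<'E'
from plan import *
from fit import *
show([.45,-.2390,.11],al=np.radians(50))
for n,lim in(('scene',(320,260)),('top',(400,290))):
  c=cam(n)
  for r in finder.masks_of(c,'tray_tab')[:3]:
    b=np.array(r['bbox'])*[640,480,640,480];m=np.array(r['region'])
    f=fit([(c,m)],TRAY,[.595,-.252,-.094]);print(n,b.round(),m.sum(),round(r['score'],2),f[0].round(4),round(f[1]))
  cv2.imwrite(f'pics/b_{n}.png',c['image'])
E
```

```text
t: 17.32
tool_pos: [0.4299, -0.2323, 0.157]
orientation: [0.939, -0.047, 0.342, 0.011]
contact_force: [-0.8, 0.1, -1.8]
opening: 0.0598
grip_force: 0.0
t 17.32 grasp [ 0.4178 -0.2313  0.1715] rot [-0.0072  0.0006 -0.0097] open 0.0598 F [-0.8  0.1 -1.8] grip 0.0
travel now-axes [-0.0143  0.0054  0.0682] after-rot axes [-0.0144  0.0048  0.0682] world [ 0.0322 -0.0078 -0.0615]
scene [320. 205. 380. 250.] 1680 0.94 [ 0.5921 -0.2501 -0.109 ] 13
scene [271. 133. 374. 231.] 5709 0.36 [ 0.7952 -0.2605  0.1625] 3917
top [347. 255. 415. 309.] 2445 0.56 [ 0.5871 -0.2507 -0.1422] 195
```

Run:
```python
from fit import *
g=0
for _ in range(3): c=cam('scene');g=g+c['image'].astype(float).mean(2)/3
def edge(x0,x1,ya,yb,half,sgn):
    P=[]
    for x in range(x0,x1+1):
        y=ya+(yb-ya)*(x-x0)/(x1-x0);r=np.arange(int(round(y))-half,int(round(y))+half+1)
        gr=np.clip(sgn*np.gradient(cv2.GaussianBlur(g,(0,0),.7)[:,x])[r],0,None);k=np.argmax(gr);s=slice(max(k-2,0),k+3)
        P.append((x,(r[s]*gr[s]).sum()/gr[s].sum()))
    return np.array(P)
ax=np.array([np.cos(-.094),np.sin(-.094)]);ay=np.array([-ax[1],ax[0]]);E0=np.array([.5745,-.2495])
for n,P,z in(('base left z0',edge(274,304,212.2,228.3,5,1),0),('head front lower',edge(338,366,208,188,4,1),.15)):
    W=onz(c,P,z)[:,:2];d=np.c_[(W-E0)@ax,(W-E0)@ay]
    print(n,P[::6].round(1).tolist());print(d[::4].round(4).tolist())
    f=np.polyfit(d[:,0],d[:,1],1) if 'base' in n else np.polyfit(d[:,1],d[:,0],1);print(f,'rel slope, offset')
```

```text
base left z0 [[274.0, 212.9], [280.0, 216.2], [286.0, 219.7], [292.0, 223.0], [298.0, 226.3], [304.0, 229.9]]
[[0.2606, 0.1027], [0.2425, 0.1021], [0.2244, 0.1017], [0.2054, 0.1025], [0.1877, 0.102], [0.1699, 0.1017], [0.1525, 0.1012], [0.1337, 0.1024]]
[0.00249028 0.10152785] rel slope, offset
head front lower [[338.0, 211.4], [344.0, 207.1], [350.0, 198.8], [356.0, 193.4], [362.0, 187.9]]
[[-0.0071, 0.0901], [-0.0077, 0.0708], [-0.01, 0.0536], [0.0002, 0.0197], [0.0027, -0.0044], [0.0027, -0.0254], [0.0031, -0.0474], [0.0024, -0.0681]]
[-0.0930183  -0.00072814] rel slope, offset
```

```bash
python3 - <<'E'
from plan import *
show([.4947,-.2394,.029],yaw=-.1,al=np.radians(50))
E
python3 -m jog '{"travel":[[-0.006,0.002,0.027],[-0.006,0.001,0.027],[-0.005,0.001,0.025],[0,0,0]],"rot":[[-0.007,0,-0.008],[0,0,0],[0,0,0],[0,0,0]],"fingers":[0.7,0.7,0.7,0.7]}'
python3 - <<'E'
from plan import *
show([.4947,-.2394,.029],yaw=-.1,al=np.radians(50))
E
```

```text
t 17.67 grasp [ 0.4225 -0.2349  0.1812] rot [-0.0065  0.0004  0.0039] open 0.0597 F [-0.3 -0.8 -1.2] grip 0.0
travel now-axes [-0.0424 -0.0017  0.163 ] after-rot axes [-0.0424 -0.0026  0.163 ] world [ 0.0722 -0.0046 -0.1521]
t: 18.0
tool_pos: [0.4703, -0.2404, 0.0871]
orientation: [0.94, -0.042, 0.338, 0.015]
contact_force: [-1.2, 1.6, -0.8]
opening: 0.0597
grip_force: 0.0
t 18.0 grasp [ 0.4582 -0.2393  0.1017] rot [-0.0063  0.008   0.0074] open 0.0597 F [-1.2  1.6 -0.8] grip 0.0
travel now-axes [-0.0181 -0.0031  0.0792] after-rot axes [-0.0188 -0.0034  0.079 ] world [ 0.0366 -0.0002 -0.0726]
```

```bash
python3 -m jog '{"travel":[[-0.008,-0.002,0.02],[-0.006,-0.001,0.022],[-0.005,0,0.022],[0,0,0.012],[0,0,0]],"rot":[[-0.006,0.008,0.007],[0,0,0],[0,0,0],[0,0,0],[0,0,0]],"fingers":[0.7,0.7,0.7,0.7,0.7]}'
python3 - <<'E'
from plan import *
show([.4947,-.2394,.029],yaw=-.1,al=np.radians(50))
E
```

```text
t: 18.42
tool_pos: [0.5064, -0.2432, 0.0219]
orientation: [0.937, -0.046, 0.344, 0.019]
contact_force: [-1.4, 0.5, 1.0]
opening: 0.0598
grip_force: 0.0
t 18.42 grasp [ 0.4941 -0.2419  0.0363] rot [ 0.0032 -0.0062  0.0028] open 0.0598 F [-1.4  0.5  1. ] grip 0.0
travel now-axes [-0.0046 -0.0027  0.0058] after-rot axes [-0.0046 -0.0026  0.0058] world [ 0.0005  0.0026 -0.0074]
```

```bash
python3 -m jog '{"travel":[[-0.0046,-0.0025,0.0055],[0,0,0],[0,0,0],[0,0,0],[0,0,0],[0,0,0],[0,0,0],[0,0,0]],"rot":[[0,0,0],[0,0,0],[0,0,0],[0,0,0],[0,0,0],[0,0,0],[0,0,0],[0,0,0]],"fingers":[0.7,0.5,0.4,0.3,0.2,0.1,0.1,0.1]}'
python3 - <<'E'
from plan import *
from fit import *
show([.5974,-.2524,.03],yaw=-.092,al=np.radians(50))
c=cam('scene')
for r in finder.masks_of(c,'tray_tab')[:1]:
    m=np.array(r['region']);f=fit([(c,m)],TRAY,[.595,-.252,-.094]);print(m.sum(),f[0].round(4),round(f[1]))
    f=f[0];a=np.array([np.cos(f[2]),np.sin(f[2])]);print('tab',f[:2]-.096*a)
E
```

```text
t: 19.08
tool_pos: [0.5065, -0.2428, 0.0175]
orientation: [0.937, -0.047, 0.346, 0.021]
contact_force: [-6.3, 2.0, 9.3]
opening: 0.0204
grip_force: 61.8
t 19.08 grasp [ 0.4942 -0.2414  0.0319] rot [ 0.0127 -0.0102 -0.003 ] open 0.0204 F [-6.3  2.   9.3] grip 61.788657903671265
travel now-axes [0.0774 0.0001 0.069 ] after-rot axes [0.0781 0.0012 0.0682] world [ 0.1031 -0.0108 -0.002 ]
1640 [ 0.5941 -0.2514 -0.1013] 56
tab [ 0.49854703 -0.24171508]
```

```bash
python3 -m jog '{"travel":[[0.0023,0,-0.0019],[0.0077,0,0.0068],[0.0077,0,0.0068],[0.0077,0,0.0068],[0.0077,0,0.0068],[0,0,0]],"rot":[[0.005,0,0.003],[0,0,0],[0,0,0],[0,0,0],[0,0,0],[0,0,0]],"fingers":[0.1,0.1,0.1,0.1,0.1,0.1]}'
python3 - <<'E'
from plan import *
show([.5974,-.2524,.03],yaw=-.092,al=np.radians(50))
E
```

```text
t: 19.68
tool_pos: [0.5481, -0.2459, 0.0184]
orientation: [0.937, -0.047, 0.345, 0.018]
contact_force: [1.6, 0.5, -1.0]
opening: 0.0207
grip_force: 60.1
t 19.68 grasp [ 0.5358 -0.2446  0.0329] rot [ 0.0056 -0.0083 -0.0059] open 0.0207 F [ 1.6  0.5 -1. ] grip 60.08519232273102
travel now-axes [0.0452 0.0015 0.0425] after-rot axes [0.0455 0.002  0.0421] world [ 0.0615 -0.0077 -0.003 ]
```

```bash
python3 -m jog '{"travel":[[0.0077,0.0005,0.0066],[0.0077,0.0005,0.0066],[0.0077,0.0005,0.0066],[0.0038,0,0.0033],[0,0,0]],"rot":[[0,0,-0.003],[0,0,0],[0,0,0],[0,0,0],[0,0,0]],"fingers":[0.1,0.1,0.1,0.1,0.1]}'
python3 - <<'E'
from plan import *
show([.5974,-.2524,.03],yaw=-.092,al=np.radians(50))
E
```

```text
t: 20.1
tool_pos: [0.5824, -0.2501, 0.0178]
orientation: [0.937, -0.045, 0.345, 0.018]
contact_force: [2.5, 2.4, -1.1]
opening: 0.0208
grip_force: 59.9
t 20.1 grasp [ 0.5701 -0.2489  0.0322] rot [ 0.0045 -0.0074 -0.0026] open 0.0208 F [ 2.5  2.4 -1.1] grip 59.9173378944397
travel now-axes [0.0193 0.0007 0.0195] after-rot axes [0.0195 0.0009 0.0194] world [ 0.0272 -0.0034 -0.0023]
```

```bash
python3 -m jog '{"travel":[[0.0038,0,0.0032],[0.0038,0,0.0032],[0.0038,0,0.0032],[0,0,0]],"rot":[[0,0,0],[0,0,0],[0,0,0],[0,0,0]],"fingers":[0.1,0.1,0.1,0.1]}'
python3 -m jog '{"travel":[[0.0031,0,0.0026],[0.0031,0,0.0026],[0,0,0]],"rot":[[0,0,0],[0,0,0],[0,0,0]],"fingers":[0.1,0.1,0.1]}'
python3 -m jog '{"travel":[[0.0031,0,0.0026],[0,0,0]],"rot":[[0,0,0],[0,0,0]],"fingers":[0.1,0.1]}'
```

```text
t: 20.43
tool_pos: [0.5968, -0.2516, 0.0178]
orientation: [0.937, -0.045, 0.345, 0.018]
contact_force: [4.6, 4.3, -1.8]
opening: 0.0204
grip_force: 59.8
t: 20.68
tool_pos: [0.6048, -0.2524, 0.0178]
orientation: [0.937, -0.045, 0.345, 0.018]
contact_force: [2.7, 3.4, -1.6]
opening: 0.0206
grip_force: 59.9
t: 20.85
tool_pos: [0.6074, -0.2542, 0.0172]
orientation: [0.937, -0.047, 0.344, 0.019]
contact_force: [-15.8, 0.8, 6.6]
opening: 0.0208
grip_force: 63.6
```

```bash
python3 -m jog '{"travel":[[0.0015,0,0.0013],[0,0,0]],"rot":[[0,0,0],[0,0,0]],"fingers":[0.1,0.1]}'
python3 -m jog '{"travel":[[0.0015,0,0.0013],[0,0,0]],"rot":[[0,0,0],[0,0,0]],"fingers":[0.1,0.1]}'
```

```text
t: 21.02
tool_pos: [0.6087, -0.2543, 0.0169]
orientation: [0.938, -0.047, 0.344, 0.018]
contact_force: [-26.8, 3.3, 16.8]
opening: 0.0207
grip_force: 66.8
t: 21.18
tool_pos: [0.6102, -0.2543, 0.0166]
orientation: [0.938, -0.047, 0.344, 0.018]
contact_force: [-34.8, 2.3, 20.3]
opening: 0.0207
grip_force: 68.8
```

```bash
python3 -m jog '{"travel":[[0.0019,0,-0.0016],[0,0,0]],"rot":[[0,0,0],[0,0,0]],"fingers":[0.1,0.1]}'
python3 - <<'E'
from plan import *
from fit import *
show(None,yaw=-.092,al=np.radians(50))
g=0
for _ in range(2): c=cam('scene');g=g+c['image'].astype(float)/2
cv2.imwrite('pics/c1.png',g.astype(np.uint8))
for r in finder.masks_of(c,'tray_tab')[:2]:
    m=np.array(r['region']);b=np.array(r['bbox'])*[640,480,640,480];print(b.round(1),m.sum(),r['score'])
# predicted front-left corner of the tray (top, z=.026) when home / 5 / 15 mm short
ax=np.array([np.cos(.092),-np.sin(.092)]);ay=np.array([-ax[1],ax[0]]);E0=np.array([.5745,-.2503])
for s in(0,.005,.010,.015,.02):
    P=[np.r_[E0+(.051-s)*ax+y*ay,z] for y,z in((.075,.026),(.075,0),(.03,.026))];print(s,proj(c,P).round(1).tolist())
E
```

```text
t: 21.35
tool_pos: [0.6101, -0.2541, 0.0179]
orientation: [0.938, -0.047, 0.343, 0.018]
contact_force: [-16.7, -0.7, -1.1]
opening: 0.021
grip_force: 65.2
t 21.35 grasp [ 0.5979 -0.2528  0.0324] rot [ 0.0068 -0.0034 -0.0051] open 0.021 F [-16.7  -0.7  -1.1] grip 65.1896595954895
[314.8 204.2 356.4 237.3] 647 0.94
0 [[326.5, 229.6], [326.5, 235.2], [335.0, 222.3]]
0.005 [[327.7, 230.2], [327.7, 235.9], [336.2, 222.9]]
0.01 [[328.9, 230.9], [328.8, 236.6], [337.4, 223.6]]
0.015 [[330.1, 231.5], [330.0, 237.2], [338.6, 224.2]]
0.02 [[331.3, 232.2], [331.2, 237.9], [339.8, 224.9]]
```

Run:
```python
from fit import *
g=cv2.GaussianBlur(cv2.imread('pics/c1.png').astype(float).mean(2),(0,0),.6)
c=cam('scene')
ax=np.array([np.cos(.092),-np.sin(.092)]);ay=np.array([-ax[1],ax[0]]);E0=np.array([.5745,-.2503])
for x in range(326,342):
    col=g[226:246,x];gr=np.gradient(col);k=np.argmax(gr[2:-2])+2;w=np.clip(gr[k-2:k+3],0,None);y=226+(np.arange(k-2,k+3)*w).sum()/w.sum()
    W=onz(c,[[x,y]],0)[0][:2]-E0;print(x,round(y,2),gr[k].round(1),'fwd %.4f lat %.4f'%(W@ax,W@ay))
```

```text
326 234.21 37.0 fwd 0.0554 lat 0.0722
327 234.12 33.4 fwd 0.0530 lat 0.0698
328 233.29 30.1 fwd 0.0529 lat 0.0646
329 232.74 27.3 fwd 0.0520 lat 0.0605
330 231.85 27.0 fwd 0.0521 lat 0.0550
331 230.92 26.7 fwd 0.0523 lat 0.0494
332 229.97 27.1 fwd 0.0526 lat 0.0438
333 228.98 27.7 fwd 0.0530 lat 0.0379
334 227.94 27.9 fwd 0.0535 lat 0.0318
335 227.44 25.5 fwd 0.0524 lat 0.0278
336 227.09 19.1 fwd 0.0509 lat 0.0243
337 234.01 20.4 fwd 0.0276 lat 0.0485
338 233.64 19.1 fwd 0.0261 lat 0.0450
339 232.98 18.1 fwd 0.0255 lat 0.0404
340 232.44 15.1 fwd 0.0245 lat 0.0363
341 233.2 8.6 fwd 0.0196 lat 0.0371
```

```bash
python3 -m jog '{"travel":[[0.0019,0,0.0010],[0,0,0],[0,0,0],[0,0,0],[0,0,0]],"rot":[[0,0,0],[0,0,0],[0,0,0],[0,0,0],[0,0,0]],"fingers":[0.1,0.1,0.3,0.5,0.5]}'
python3 -m jog '{"travel":[[-0.003,0,-0.02],[-0.005,0,-0.025],[-0.005,0,-0.025],[0,0,-0.02],[0,0,0]],"rot":[[0,0,0],[0,0,0],[0,0,0],[0,0,0],[0,0,0]],"fingers":[0.5,0.5,0.5,0.5,0]}'
python3 - <<'E'
from plan import *
from fit import *
show(None,yaw=-.092,al=np.radians(50))
g=0
for _ in range(3): c=cam('scene');g=g+c['image'].astype(float).mean(2)/3
g=cv2.GaussianBlur(g,(0,0),.6)
ax=np.array([np.cos(.092),-np.sin(.092)]);ay=np.array([-ax[1],ax[0]]);E0=np.array([.5745,-.2503])
F=[]
for x in range(328,336):
    gr=np.gradient(g[226:246,x]);k=np.argmax(gr[2:-2])+2;w=np.clip(gr[k-2:k+3],0,None);y=226+(np.arange(k-2,k+3)*w).sum()/w.sum()
    W=onz(c,[[x,y]],0)[0][:2]-E0;F.append(W@ax)
print(np.round(F,4),np.median(F))
for r in finder.masks_of(c,'tray_tab')[:1]:
    m=np.array(r['region']);print(np.array(r['bbox'])*[640,480,640,480],m.sum())
E
```

```text
t: 21.97
tool_pos: [0.6154, -0.2552, 0.0214]
orientation: [0.937, -0.047, 0.346, 0.019]
contact_force: [0.9, 0.1, 0.8]
opening: 0.0429
grip_force: 0.0
t: 22.38
tool_pos: [0.5477, -0.2489, 0.0846]
orientation: [0.937, -0.046, 0.347, 0.02]
contact_force: [1.5, -0.1, 0.8]
opening: 0.0318
grip_force: 0.0
t 22.38 grasp [ 0.5354 -0.2475  0.099 ] rot [ 0.0096 -0.0118 -0.0026] open 0.0318 F [ 1.5 -0.1  0.8] grip 0.0
[0.0512 0.0515 0.0519 0.0522 0.0523 0.0521 0.0528 0.0518] 0.0519976168845727
[313.472 203.616 356.672 235.92 ] 735
```

```bash
python3 -m jog '{"travel":[[0,0,0],[-0.0115,0,0.02],[-0.0115,0,0.02],[-0.011,0,0.021],[0,0,0]],"rot":[[0.009,-0.01,0],[0,0,0],[0,0,0],[0,0,0],[0,0,0]],"fingers":[0,0,0,0,0]}'
python3 -m jog '{"travel":[[0.0054,0,0.0045],[0.0031,0,0.0026],[0,0,0]],"rot":[[0,0,0],[0,0,0],[0,0,0]],"fingers":[0,0,0]}'
```

```text
t: 23.0
tool_pos: [0.5584, -0.2458, 0.0058]
orientation: [0.94, -0.045, 0.337, 0.011]
contact_force: [-0.8, -0.1, -1.0]
opening: -0.0001
grip_force: 0.0
t: 23.25
tool_pos: [0.5735, -0.2504, 0.0144]
orientation: [0.939, -0.044, 0.342, 0.015]
contact_force: [0.6, 0.3, -0.3]
opening: 0.0001
grip_force: 0.0
```

```bash
python3 -m jog '{"travel":[[0.0023,0,0.0019],[0,0,0]],"rot":[[0,0,0],[0,0,0]],"fingers":[0,0]}'
python3 -m jog '{"travel":[[0.0015,0,0.0013],[0,0,0]],"rot":[[0,0,0],[0,0,0]],"fingers":[0,0]}'
python3 -m jog '{"travel":[[0.0015,0,0.0013],[0,0,0]],"rot":[[0,0,0],[0,0,0]],"fingers":[0,0]}'
```

```text
t: 23.42
tool_pos: [0.5758, -0.2504, 0.0142]
orientation: [0.939, -0.044, 0.342, 0.015]
contact_force: [-0.1, 0.0, -0.3]
opening: 0.0001
grip_force: 0.0
t: 23.58
tool_pos: [0.5763, -0.2502, 0.0127]
orientation: [0.939, -0.045, 0.341, 0.014]
contact_force: [-4.3, -1.1, 3.7]
opening: 0.0
grip_force: 2.4
t: 23.75
tool_pos: [0.5766, -0.2502, 0.0114]
orientation: [0.939, -0.045, 0.34, 0.014]
contact_force: [-22.8, 0.4, 11.9]
opening: 0.0002
grip_force: 11.7
```

```bash
python3 -m jog '{"travel":[[0.0022,0,0],[0,0,0]],"rot":[[0,0,0],[0,0,0]],"fingers":[0,0]}'
python3 -m jog '{"travel":[[0.0020,0,0.0005],[0,0,0]],"rot":[[0,0,0],[0,0,0]],"fingers":[0,0]}'
```

```text
t: 23.92
tool_pos: [0.5768, -0.2501, 0.0113]
orientation: [0.94, -0.045, 0.339, 0.014]
contact_force: [-38.3, -0.4, 16.9]
opening: -0.0
grip_force: 19.0
t: 24.08
tool_pos: [0.5771, -0.2501, 0.0111]
orientation: [0.94, -0.045, 0.338, 0.014]
contact_force: [-61.7, 3.3, 30.5]
opening: 0.0002
grip_force: 30.6
```

```bash
python3 -m jog '{"travel":[[-0.005,0,-0.004],[-0.007,0,-0.007],[-0.007,0,-0.012],[0,0,-0.025],[0,0,-0.03],[0.01,0,-0.03],[0.02,0,-0.025],[0.02,0,-0.015],[0,0,0]],"rot":[[0,0,0],[0,0,0],[0,0,0],[0,0,0],[0,0,0],[0,0,0],[0,0,0],[0,0,0],[0,0,0]],"fingers":[0,0,0,0,0,0,0,0,0]}'
python3 - <<'E'
from plan import *
from fit import *
show()
g=0
for _ in range(3): c=cam('scene');g=g+c['image'].astype(float).mean(2)/3
g=cv2.GaussianBlur(g,(0,0),.6)
ax=np.array([np.cos(.092),-np.sin(.092)]);ay=np.array([-ax[1],ax[0]]);E0=np.array([.5745,-.2503])
F=[]
for x in range(328,336):
    gr=np.gradient(g[226:246,x]);k=np.argmax(gr[2:-2])+2;w=np.clip(gr[k-2:k+3],0,None);y=226+(np.arange(k-2,k+3)*w).sum()/w.sum()
    W=onz(c,[[x,y]],0)[0][:2]-E0;F.append(W@ax)
print(np.round(F,4),np.median(F))
for q,P in(('plate_top',PLATE),('cup_mid',CUP)):
  for r in finder.masks_of(c,q)[:4]:
    b=np.array(r['bbox'])*[640,480,640,480];u=[(b[0]+b[2])/2,(b[1]+b[3])/2]
    f=fit([(c,np.array(r['region']))],P,np.r_[onz(c,[u],.02)[0][:2],0],False);print(q,np.round(u),f[0].round(4),round(f[1]))
E
```

```text
t: 24.83
tool_pos: [0.5139, -0.2475, 0.1566]
orientation: [0.937, -0.044, 0.345, 0.018]
contact_force: [0.6, -1.4, 1.5]
opening: -0.0006
grip_force: 0.0
t 24.83 grasp [ 0.5017 -0.2463  0.171 ] rot [0.003  0.2546 0.0017] open -0.0006 F [ 0.6 -1.4  1.5] grip 0.0
[0.0512 0.0515 0.0518 0.0521 0.0524 0.0523 0.0529 0.0518] 0.05198835028685163
plate_top [280. 360.] [0.4674 0.2998 0.    ] 553
plate_top [382. 177.] [ 0.863  -0.7971  0.    ] 403
cup_mid [375. 289.] [ 0.376  -0.0444  0.    ] 1
cup_mid [278. 347.] [0.4808 0.2895 0.    ] 2
cup_mid [388. 257.] [ 0.397  -0.1702  0.    ] 3
cup_mid [322. 180.] [ 0.7147 -0.3098  0.    ] 5262
```

The tray didn't move under a 60 N push, so it is against the back stop. The cup, the plate and the look-alike cups have not shifted. I'll hand it in.

```bash
python3 -c "
from cell import close_job
print(close_job())"
```

```text
the job is handed in; nothing more can be done
None
```

I handed the job in at about 25 s: the white cup stands upright inside the rim of the dark plate, and the drip tray is against its back stop and did not move under a 60 N push; I had no direct reading of the catch, and I viewed 11 pictures where you allowed 10.

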